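Show a specimen tube over the light pad

ROBOT

A 6-joint arm with a two-finger parallel gripper is mounted at the origin on the work surface. World frame = base frame: x ahead of the robot, y to its left, z up, the work surface at z = 0. Lengths are in mm, angles in rad, forces in N, time in s.
With the tool pointing down it reaches from about 250 to 800 mm from the base axis. Payload 8.5 kg.
Tool frame: the origin (TCP) lies on the centre line of the jaws, within the pads' length; the fingertips stand 22 mm ahead of it and the grasp point (between the pads) lies 3 mm ahead of it; z points along the fingers, y is the line along which they close (so a half turn about z gives the same grasp; the last joint's range is limited). The gripper opens to 85 mm and grips with 20 to 120 N. Pads are 22 mm wide; open, the fingers measure 114 mm over their backs; the gripper's body (76 mm by 85 mm) begins 54 mm behind the grasp point. The pads swing forward as they close: fully open they stand 13 mm farther back than shut.
Start: joints at [1.13, 0.238, -0.013, 1.319, 0, 1.571], TCP at [223.979, 474.779, 253.276] pointing down, gripper open.
Joint ranges: [-2.66, 2.66], [-1.03, 1.9], [-1.14, 1.46], [-1.82, 2.27], [-1.45, 1.34], [-3.14, 3.14]. Speed limits (rad/s): [2.22, 2.22, 2.79, 3.14, 3.14, 3.14].

INTERFACE

Orientations are given as a 3x3 rotation matrix whose columns are the frame's x, y, z axes.
In Python, from cell import robot gives the robot as it stands. Calls block until the motion is done:
- robot.goto(position, orientation): joint-space move of the TCP to a pose.
- robot.move_l(position, max_speed=150, rot=None): straight line of the TCP; rot=None keeps the orientation; max_speed is the mean speed in mm/s.
- robot.movej(angles): joint-space move.
- robot.ungrasp() and robot.gripper_close(f_grip=None): open the fingers fully, or close them until they stop; f_grip is the grip in N (None keeps the last).
- robot.dwell(seconds).
- robot.ik(position, orientation): joint angles nearest the present ones, or None.
- robot.state(): the state.
- robot.snapshot(name): name is "scene" or "side" or "wrist"; returns the picture (420x560x3 uint8, blue, green, red); there is no depth.
- robot.camera_info(name): a dict with "vfov" (degrees; the focal length in pixels is half the picture's height over the tangent of half this angle, whatever the lens; pixels are square), "cx", "cy" (the principal point, pixels), "dist_coeffs" ([k1, k2, p1, p2, k3] as OpenCV has them; the pictures are not rectified), "rvec" (rotation vector, rad) and "tvec" (3), from world to camera coordinates, as OpenCV has them. Camera axes: x right, y down, z forward; pixel columns grow to the right and rows downward; lengths in mm; the calibration is good to about 2 mm. A picture is of the moment at which its call begins: read the wrist's pose just before it. camera_info takes no time and is no camera call; for the wrist camera it gives the pose at the moment of the call.
A pose or a line that the arm cannot do raises robot.Unreachable and nothing moves.
- robot.sign_off(): hands the job in; it is judged then, once.
The state is a dict: "time": time; "q": joint angles; "qvel": joint speeds; "tau": joint torques, N m; "tool_pos": TCP position; "tool_rot": TCP orientation; "force": force on the tool from outside, world axes, zero at the start; "moment": the same for the moment, N m; "finger_gap": opening from 0.0 (shut) to 1.0 (fully open); "finger_force": force on a finger pad.
Only numpy, scipy, OpenCV 4.12 (cv2) and the standard library are available. Lean on these libraries where they do the work, as an engineer would, in place of code of your own. Each camera call takes 0.05 s, during which the arm holds its last target. There are 200 camera calls.

TASK

Draw the red-capped specimen tube out of the rack, turn it until it lies level, and hold it still about 20 cm above the middle of the light pad so that the tissue core can be checked against the light; the cap may point either way. Finish while still holding it there in the gripper, and leave the other tubes and everything else on the bench where they are.

Things in the scene. Friction and masses are not known exactly. Their poses are not given: they have to be found in the camera images.
- tube_red: The red-capped specimen tube (the one to take). Clear cylinder 26 mm wide, 105 mm long, plus flush red cap of the same width, 20 mm high (125 mm overall); about 60 g; brown tissue core inside. Origin: centre of its foot; z axis from foot to cap. Starts upright in the rack, foot 10 mm above the bench, standing 75 mm out of the rack (55 mm clear tube, then cap).
- tube_red_mid (a point): Middle of the red-capped tube, on its axis, 62.5 mm from its foot.
- tube_blue: Blue-capped tube, otherwise the same as the red one; stays in the rack.
- tube_yellow: Yellow-capped tube, otherwise the same as the red one; stays in the rack.
- rack: White tube rack: a block 70 x 210 x 60 mm tall (x, y, z of its own axes), fixed to the bench. Origin: centre of its underside. Three upright round holes 29 mm wide and 50 mm deep stand in a row along its y axis at -70, 0 and +70 mm; the tubes fit loosely and may stand in any order.
- lightpad: Flat light pad, fixed: black frame 200 x 160 mm (x, y) with a bright white panel 180 x 140 mm; its top is 14 mm above the bench. Origin: centre of its underside; z up.
- reagent: Amber reagent bottle, black cap, 64 mm diameter, 140 mm tall. Bystander. Origin: centre of its underside.
- jar: Clear jar with white lid, 70 mm diameter, 80 mm tall. Bystander. Origin: centre of its underside.
- cassettes: Green open cassette tray, 100 x 160 x 45 mm tall. Bystander. Origin: centre of its underside.
- dish: Low glass dish, 90 mm diameter, 16 mm tall. Bystander. Origin: centre of its underside.
- brush: Small brush, 170 mm long, lying on the bench. Bystander. Origin: centre of its underside.
- slidebox: Blue slide box, 90 x 170 x 35 mm tall. Bystander. Origin: centre of its underside.
There are look-alikes about, which are no part of the job. What is shaped like the tube_red but green is not meant.

How it is judged:
By the outcome, as a careful person would: the job done as asked, in the order asked, and still so for the second after the job is handed in, while the arm keeps its last pose, push and grip.
It also fails if it takes over 38 s, if anything falls off the work surface, if the arm or the gripper's body presses on something with over 40 N, if the wrist force passes 120 N, or if a joint passes its speed limit or range.

## Working session

There is one attempt and no reset: what is moved stays moved. The work goes in short steps, each a Python script; the robot and the scene stay as the last script left them, time stands still between calls to the robot, and variables do not carry over. Pictures are saved under pics/ and viewed, at most 10 in all, crops included, and the job is handed in when it is done.

```bash
mkdir -p pics; python3 - <<'E'
from cell import robot
import cv2
for n in ("scene","side"):
    cv2.imwrite(f"pics/{n}0.png",robot.snapshot(n)); print(robot.camera_info(n))
s=robot.state();print(s["time"],s["tool_rot"],s["finger_gap"])
E
```

```text
{'vfov': 52.07031935953494, 'cx': 285.3846359074578, 'cy': 206.86499348404948, 'dist_coeffs': array([-0.02241416,  0.        ,  0.        ,  0.        ,  0.        ]), 'rvec': array([ 2.1658282 ,  1.57609801, -0.45375163]), 'tvec': array([-173.80809031, -409.27481706, 1543.4702337 ])}
{'vfov': 43.72896620410682, 'cx': 280.107120478178, 'cy': 206.0265029660506, 'dist_coeffs': array([0.04381946, 0.        , 0.        , 0.        , 0.        ]), 'rvec': array([ 2.25494288, -0.09499708,  0.06659346]), 'tvec': array([-554.21612712,   91.69671146, 1833.92175302])}
0.1 [[-9.04412720e-01  4.26658354e-01 -5.29684968e-04]
 [ 4.26658683e-01  9.04412039e-01 -1.10975403e-03]
 [ 5.56763493e-06 -1.22967035e-03 -9.99999244e-01]] 1.0017955626006965
```

View pics/scene0.png

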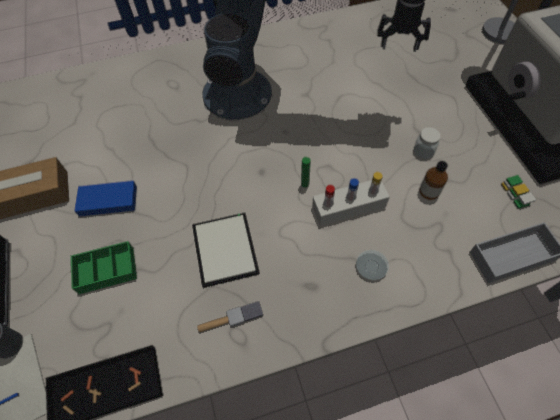

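View pics/side0.png

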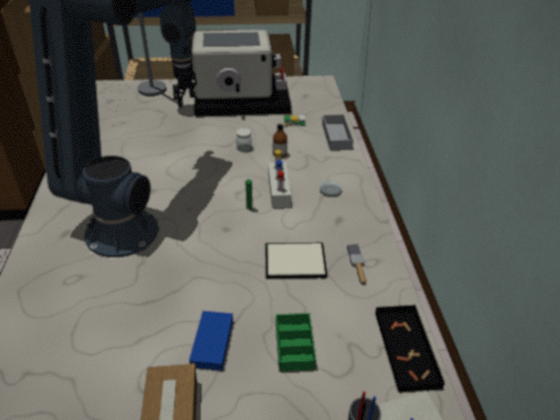

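The scene view shows the red cap at about (330,189), blue (354,184), yellow (377,178) and a green look-alike at (306,170). The light pad's corners are at about (193,222), (244,213), (258,271) and (203,285). I'll enlarge both views and triangulate.

```bash
python3 - <<'E'
import cv2,numpy as np
a=cv2.imread("pics/scene0.png")[150:230,290:400]
b=cv2.imread("pics/side0.png")[140:220,230:340]
f=lambda i:cv2.resize(i,None,fx=7,fy=7,interpolation=cv2.INTER_CUBIC)
cv2.imwrite("pics/a.png",f(a));cv2.imwrite("pics/b.png",f(b))
E
cat > h.py <<'E'
import numpy as np,cv2
from cell import robot
def cam(n):
    c=robot.camera_info(n);f=210/np.tan(np.radians(c["vfov"]/2))
    return np.array([[f,0,c["cx"]],[0,f,c["cy"]],[0,0,1]]),c["dist_coeffs"],c["rvec"],c["tvec"]
def ray(n,p,c=None):
    K,d,r,t=c or cam(n);R=cv2.Rodrigues(r)[0]
    u=cv2.undistortPoints(np.array([[p]],float),K,d)[0,0]
    return -R.T@t,R.T@np.array([*u,1])
def at_z(n,p,z,c=None):
    o,d=ray(n,p,c);return o+d*(z-o[2])/d[2]
def proj(n,P,c=None):
    K,d,r,t=c or cam(n);return cv2.projectPoints(np.array(P,float).reshape(-1,3),r,t,K,d)[0][:,0]
E
python3 - <<'E'
from h import *
for p in [(193,222),(244,213),(258,271),(203,285)]: print(at_z("scene",p,14))
print("side");[print(at_z("side",p,14)) for p in [(265,243),(325,243),(327,276),(266,277)]]
for p in [(330,187),(354,182),(377,176),(306,160)]: print(at_z("scene",p,132))
E
```

```text
[ 481.64177744 -254.65422547   14.        ]
[ 498.83902014 -104.6225982    14.        ]
[ 688.34440626 -115.2323757    14.        ]
[ 681.43425342 -267.45899406   14.        ]
side
[ 494.88117326 -107.27157514   14.        ]
[ 699.01988744 -122.56827785   14.        ]
[ 681.19520322 -274.38842772   14.        ]
[ 487.22396578 -263.83420055   14.        ]
[562.63687864 132.99915848 132.        ]
[567.8216795 201.305552  132.       ]
[569.11890858 269.3054049  132.        ]
[455.31489654 100.9491221  132.        ]
```

View pics/a.png

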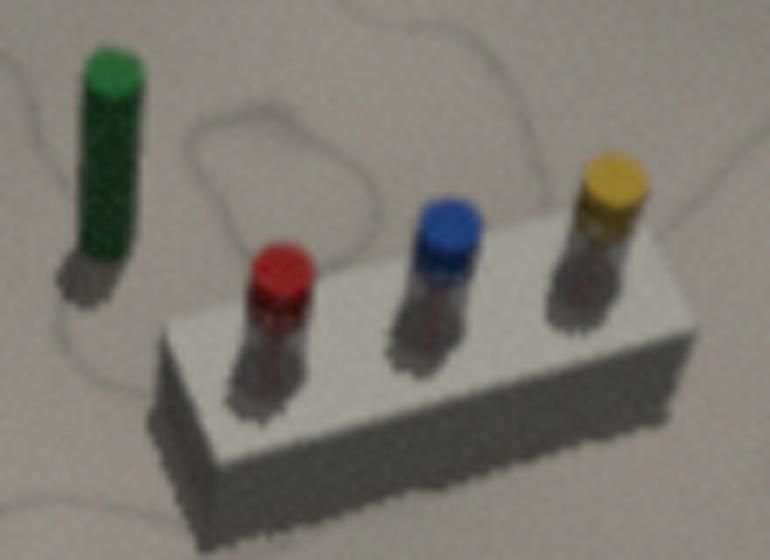

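View pics/b.png

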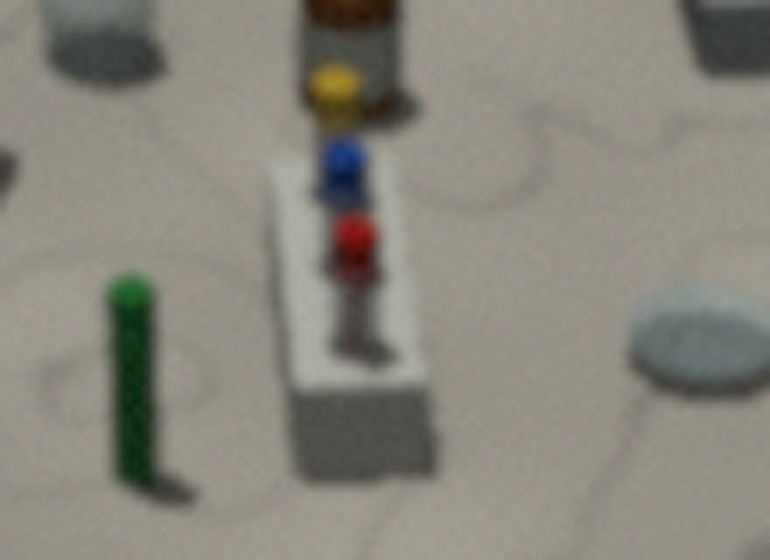

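```bash
python3 - <<'E'
from h import *
s={"red":(330.0,187.7),"blue":(354,181.7),"yel":(377.6,175)}
P={k:at_z("scene",v,135) for k,v in s.items()}
for k in P: print(k,P[k].round(1))
sd=np.array([[357,232],[346,155],[337,82]])
for q in (sd+.5)/7-.5+[230,140]: print("side",at_z("side",q,135).round(1))
# light pad: mean of corner estimates
pc={"scene":[(193,222),(244,213),(258,271),(203,285)],"side":[(265,243),(325,243),(327,276),(266,277)]}
for n in pc:
    im=robot.snapshot(n); g=im.min(2); c=np.array(pc[n]);m=np.zeros_like(g);cv2.fillPoly(m,[c.astype(np.int32)],255)
    m=((g>130)&(m>0)).astype(np.uint8);l=cv2.findContours(m,0,1)[0];k=max(l,key=cv2.contourArea)
    b=cv2.approxPolyDP(cv2.convexHull(k),5,True)[:,0];w=np.array([at_z(n,p,14)[:2] for p in b]);print(n,w.round(),"centre",w.mean(0).round(1))
red=P["red"]; row=(P["yel"]-P["red"])[:2];row/=np.linalg.norm(row)
L=np.array([588,-188.])
for sg in (1,-1):
    y=sg*np.array([row[1],-row[0],0]);z=np.array([0,0,-1.]);R=np.c_[np.cross(y,z),y,z]
    print("grasp",sg,[None if q is None else np.round(q,2) for q in (robot.ik([*red[:2],h],R) for h in (125,290))])
for a in range(-180,180,30):
  z=np.array([np.cos(np.radians(a)),np.sin(np.radians(a)),0])
  for nm,y in (("v",[0,0,1.]),("-v",[0,0,-1.]),("h",np.cross([0,0,1],z)),("-h",-np.cross([0,0,1],z))):
    q=robot.ik(np.array([*L,214])-52.5*z,np.c_[np.cross(y,z),y,z])
    if q is not None: print(a,nm,np.round(q,2))
E
```

```text
red [566.6 131.3 135. ]
blue [568.7 200.6 135. ]
yel [568.3 270.9 135. ]
side [568.1 129.3 135. ]
side [568.7 199.6 135. ]
side [570.1 269.8 135. ]
scene [[ 507. -113.]
 [ 679. -124.]
 [ 672. -260.]
 [ 498. -249.]] centre [ 588.9 -186.4]
side [[ 680. -131.]
 [ 671. -256.]
 [ 498. -247.]
 [ 511. -113.]] centre [ 590.3 -187. ]
grasp 1 [array([ 0.23,  0.4 , -0.11,  1.06,  0.  ,  1.81]), array([0.23, 0.33, 0.21, 1.45, 0.  , 1.81])]
grasp -1 [array([ 0.23,  0.4 , -0.11,  1.06,  0.  , -1.33]), array([ 0.23,  0.33,  0.21,  1.45,  0.  , -1.33])]
-90 v [ 0.25  0.99  0.09  2.24 -1.32 -1.57]
-90 -v [ 0.25  0.99  0.09  2.24 -1.32  1.57]
-90 h [ 0.25  0.99  0.09  2.24 -1.32 -3.14]
-90 -h [ 0.25  0.99  0.09  2.24 -1.32  0.  ]
```

```bash
python3 - <<'E'
from h import *
L=np.array([589.5,-187.])
lo=np.array([-2.66,-1.03,-1.14,-1.82,-1.45,-3.14]);hi=np.array([2.66,1.9,1.46,2.27,1.34,3.14])
print("level, tube along tool z")
for a in range(-180,180,5):
  z=np.array([np.cos(np.radians(a)),np.sin(np.radians(a)),0]);y=np.cross([0,0,1],z)
  for h in (214,225):
    q=robot.ik(np.array([*L,h])-52.5*z,np.c_[np.cross(y,z),y,z])
    if q is not None: print(a,h,np.round(q,2),"margin",min((q-lo).min(),(hi-q)[:5].min()).round(2))
E
```

```text
level, tube along tool z
-90 214 [ 0.25  0.99  0.1   2.25 -1.32 -3.14] margin -0.0
-90 225 [ 0.25  0.98  0.1   2.26 -1.32 -3.14] margin -0.0
-85 214 [ 0.26  0.96  0.01  2.19 -1.4  -3.14] margin -0.0
-85 225 [ 0.26  0.95  0.01  2.2  -1.4  -3.14] margin -0.0
-65 225 [ 0.26  0.74 -1.05 -1.8  -1.39  0.  ] margin 0.02
55 214 [-0.86  1.    0.1   2.25  1.32 -3.14] margin -0.0
55 225 [-0.86  0.98  0.1   2.27  1.32 -3.14] margin -0.0
```

```bash
python3 - <<'E'
from h import *
row=np.array([2.0,140.5]);row/=np.linalg.norm(row)
y=np.array([row[1],-row[0],0]);z=np.array([0,0,-1.]);R=np.c_[np.cross(y,z),y,z]
robot.goto([567.4,130.3,240],R);robot.move_l([567.4,130.3,125],150)
robot.gripper_close(60)
s=robot.state();print(s["time"],s["finger_gap"]*85,s["finger_force"],s["force"].round(1) if hasattr(s["force"],"round") else s["force"])
robot.move_l([567.4,130.3,290],120)
s=robot.state();print(s["time"],s["finger_gap"]*85,s["finger_force"],s["tool_pos"],s["q"])
a=robot.snapshot("scene")[100:270,260:430];b=robot.snapshot("side")[60:230,190:360]
cv2.imwrite("pics/g.png",cv2.resize(np.hstack([a,b]),None,fx=2.35,fy=2.35,interpolation=2))
for ang in (-90,-88,-87,-86,-85):
  for h in (216,240,270,300):
    d=np.array([np.cos(np.radians(ang)),np.sin(np.radians(ang)),0]);yy=np.array([0,0,-1.])
    q=robot.ik(np.array([589.5,-187,h])-52.5*d,np.c_[np.cross(yy,d),yy,d]);print(ang,h,None if q is None else np.round(q,3))
E
```

```text
3.475 24.3245017946821 58.80663648247719 [-2.5 -0.3  5.5]
5.0 24.286068808745384 58.80401462316513 [567.12346859 130.22437658 289.25158482] [ 2.25734819e-01  3.31230746e-01  2.08896844e-01  1.44977353e+00
 -5.08337224e-05  1.81077647e+00]
-90 216 [ 0.25   0.992  0.1    2.25  -1.321  1.571]
-90 240 None
-90 270 None
-90 300 None
-88 216 [ 0.254  0.978  0.062  2.226 -1.352  1.571]
-88 240 [ 0.254  0.947  0.066  2.26  -1.352  1.571]
-88 270 None
-88 300 None
-87 216 [ 0.256  0.972  0.043  2.214 -1.367  1.571]
-87 240 [ 0.256  0.94   0.047  2.249 -1.367  1.571]
-87 270 None
-87 300 None
-86 216 [ 0.258  0.965  0.025  2.202 -1.382  1.571]
-86 240 [ 0.258  0.933  0.028  2.237 -1.382  1.571]
-86 270 None
-86 300 None
-85 216 [ 0.26   0.959  0.006  2.19  -1.398  1.571]
-85 240 [ 0.26   0.926  0.01   2.225 -1.398  1.571]
-85 270 None
-85 300 None
```

View pics/g.png

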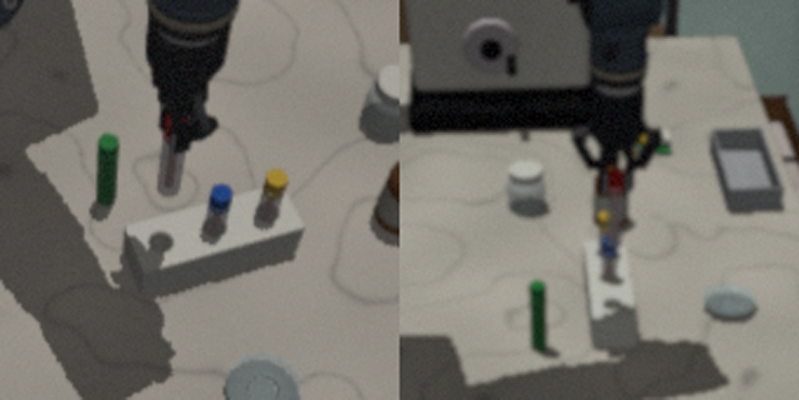

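The red tube is held by the cap and hangs straight (cap about (172,125), foot (168,190) in the left crop). The rack hole is empty, and the blue and yellow tubes and the green look-alike haven't moved. I'll level it from the side away from the rack, swinging while high and then lowering.

```bash
python3 - <<'E'
from h import *
best=None
for ang in np.arange(52,60,.5):
    d=np.array([np.cos(np.radians(ang)),np.sin(np.radians(ang)),0]);yy=np.array([0,0,-1.])
    q=robot.ik(np.array([589.5,-187,210])-52.5*d,np.c_[np.cross(yy,d),yy,d])
    if q is not None:
        m=min(2.27-q[3],1.34-q[4])
        if best is None or m>best[0]: best=(m,ang,q)
print(best)
if best:
    q=np.array(best[2]);c=np.array(robot.state()["q"]);a=q.copy();a[1:3]=c[1:3]
    robot.movej(a);robot.movej((a+2*q)/3)
    s=robot.state();print(s["time"],s["tool_pos"],s["force"])
    robot.movej(q);robot.dwell(.5)
    s=robot.state();print(s["time"],s["tool_pos"],s["tool_rot"].round(3),s["q"],s["force"],s["finger_gap"]*85)
a=robot.snapshot("scene");b=robot.snapshot("side");cv2.imwrite("pics/f0.png",a);cv2.imwrite("pics/f0s.png",b)
cv2.imwrite("pics/f.png",cv2.resize(np.hstack([a[100:350,110:360],b[120:370,170:420]]),(800,400),interpolation=2))
E
```

```text
(np.float64(0.021855851808974203), np.float64(55.0), array([-0.86351742,  1.00083717,  0.10327187,  2.24402735,  1.31814415,
        1.57079633]))
7.575 [ 555.01678746 -224.18502848  334.42785518] [ 0.33812121 -0.38474883 -0.02255721]
8.6333 [ 559.40175091 -230.00719552  210.54924683] [[ 0.819  0.001  0.574]
 [-0.574 -0.001  0.819]
 [ 0.001 -1.    -0.   ]] [-0.86350016  0.99984596  0.10336675  2.24407631  1.31815297  1.57080647] [ 0.80764251  0.95793415 -0.62439157] 24.29643942633426
```

View pics/f.png

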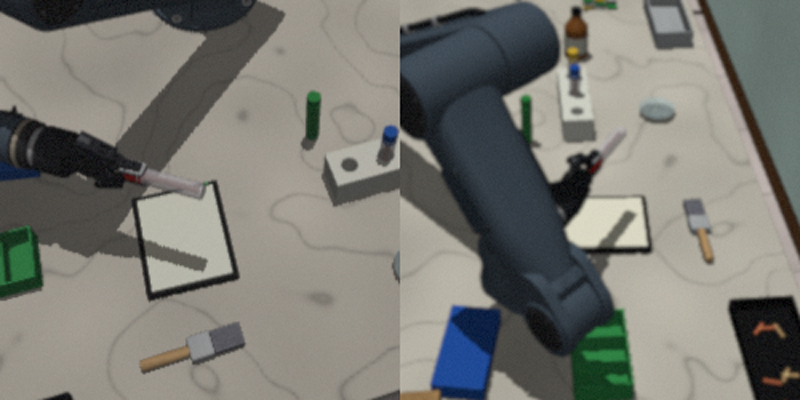

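The tube lies level above the pad, held by the cap, with its shadow on the panel; contact force is near zero. I'll check its position and level with projected axis points.

```bash
python3 - <<'E'
from h import *
s=robot.state();z=s["tool_rot"][:,2];p=s["tool_pos"]
P=[p+z*(52.5+k) for k in (-62.5,0,62.5)];print(np.round(P,1))
o=[]
for n,f,(x,y) in (("scene","f0",(175,190)),("side","f0s",(265,190))):
    im=cv2.imread(f"pics/{f}.png");uv=proj(n,P);print(n,uv.round(1))
    c=cv2.resize(im[y:y+60,x:x+70],None,fx=5.7,fy=5.7,interpolation=2)
    for u in uv:
        cv2.circle(c,tuple(((u-[x,y]+.5)*5.7).astype(int).tolist()),4,(0,255,0),1)
    o.append(c)
cv2.imwrite("pics/v.png",np.hstack(o))
E
```

```text
[[ 553.6 -238.2  210.2]
 [ 589.5 -187.   210.2]
 [ 625.3 -135.8  210.2]]
scene [[189.4 206. ]
 [212.9 212.3]
 [236.9 218.8]]
side [[287.5 224.1]
 [297.4 212.6]
 [306.8 201.6]]
```

View pics/v.png

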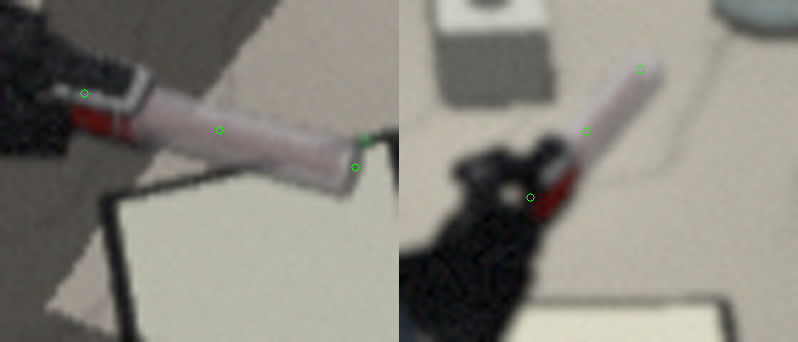

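The drawn axis matches the seen tube in both views to within a few mm: scene foot at about (237,219), side foot at about (307,202). It is level and centred, with the middle at z ≈ 210 mm.

```bash
python3 - <<'E'
from cell import robot
print(robot.sign_off(),robot.state()["time"])
E
```

```text
the job is handed in; nothing more can be done
the job is handed in; nothing more can be done
```

The red-capped tube is out of the rack and held level by its cap, its middle about 20 cm above the centre of the light pad; no other object was seen to move, and the job is handed in at about 9 s on the robot's clock.

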